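# Hitch the draw hook and bring the chocolate carriage out of the cooling tunnel

### The job

Pick up the draw hook and push its mouth onto the upright pin of the carriage, gently but firmly, until the pin is fully home and the sprung latch has flipped shut behind it. Then, with the hook, draw the carriage out of the cooling tunnel until the whole front row of chocolate bars is clear of the tunnel's mouth, and let go of the hook, leaving it latched on the pin. Handle the carriage only through the hook, never with the fingers, and leave the case, the jar and the cocoa pod where they are.

Things in the scene. Friction and masses are not known exactly. Their poses are not given: they have to be found in the camera images.
- tunnel: Fixed low stainless cooling tunnel on the bench, 300 mm wide, 290 deep, 70 high (white box on top to 88 mm). Origin: centre of its mouth at bench level; x points into the tunnel (away from the robot), y left, z up. Place and yaw differ each time. The carriage runs along this x axis; pushed in, it rolls 5 to 60 mm, then meets a firm buffer hidden inside, whose place is unknown and differs each time.
- carriage: Low aluminium carriage on rails: tray 190 x 190 mm, 32 high, two rows of three chocolate bars (tops 42 mm high). Origin: under its pin, at bench level; axes as the tunnel's, -x is the way out. The tray's front edge lies 105 mm, the front row's back edge 168 mm behind the pin (+x). Friction about 1 N. From the buffer it can be drawn out 155 mm to a firm front stop, 20 mm or more farther than needed.
- pin (a point): Middle of the carriage's upright steel pin (16 mm diameter), 28 mm above the bench, 105 mm ahead of the tray on a flat steel tongue. Free height: from the tongue's top (10 mm above bench; 40 mm wide, round end 60 mm) to the underside of the pin's head (46 mm; head 36 mm across, 6 thick). The head is wider than the hook's slot: the hook must come level, along the tunnel's +x. Axes as the tunnel's.
- hook_grip (a point): Centre of the black upright grip of the loose steel draw hook (0.3 to 0.55 kg), 30 mm above the hook's underside. Grip 16 mm wide (y), 34 long (x), top 61 mm above the underside; the shank under it is also 16 mm wide, so fingers closing along y may reach down beside it. Axes: x towards the mouth, y left, z up. The hook starts flat on the bench and reaches from x = -40 to +126 mm.
- hook_seat (a point): Centre of a pin fully home in the hook's slot: 58 mm ahead (+x) of the grip's centre, 7 mm above the underside. The plate is 14 mm thick; slot 28 mm wide (y), from x = +50 mm (its end) to a flared mouth at +126 mm; 75 mm wide overall. With its underside 20 mm above the bench the plate passes midway between tongue and pin head. Released, the hook's front lies on the tongue, its tail on the bench.
- latch (a joint): Sprung latch bar across the slot, 96 mm ahead of the grip's centre. 0 = shut, up to 1.5 rad as the pin swings it inwards; springs back to 0 (so reads 0 before the pin enters too). Gives way at about 6 to 14 N, more than rolls the carriage, which therefore first rolls back to its buffer. It flips shut once the pin is within 2 mm of the slot's end; the pin then has 27 mm of play along the slot.
- case: Bystander: loose open chocolate case, 110 x 110 x 45 mm. Origin: centre of its underside. It and the hook lie on the bench on opposite sides, either way round.
- jar: Bystander: loose amber jar with steel lid, 64 mm across, 100 mm high. Origin: centre of its underside.
- pod: Bystander: loose brown cocoa pod standing on its stalk end, 94 mm across, 155 mm high. Origin: centre of its underside.
There are look-alikes about, which are no part of the job. Of the things like the part that bears hook_grip, leave any that is blue or orange; of the rest the larger one is meant.

How it is judged:
By the outcome, as a careful person would: the job done as asked, in the order asked, and still so for the second after the job is handed in, with the robot touching nothing.
It also fails if it takes over 48 s, if anything falls off the work surface, if the arm or the gripper's body presses on something with over 40 N, if the wrist force passes 120 N, or if a joint passes its speed limit or range.

### The arm

A 7-joint arm with a two-finger parallel gripper is mounted at the origin on the work surface. World frame = base frame: x ahead of the robot, y to its left, z up, the work surface at z = 0. Lengths are in m, angles in rad, forces in N, time in s.
With the tool pointing down it reaches from about 0.425 to 0.95 m from the base axis. Payload 16.7 kg.
Tool frame: the origin (TCP) lies midway between the tips of the shut fingers; the grasp point (between the pads) lies 19 mm behind it (ctrl.grasp_offset is the distance from the TCP to the grasp point, in m); z points along the fingers, y is the line along which they close (so a half turn about z gives the same grasp; the last joint's range is limited). The gripper opens to 94 mm and grips with 3 to 60 N. Pads are 16 mm wide; open, the fingers measure 119 mm over their backs; the gripper's body (75 mm by 177 mm) begins 78 mm behind the grasp point.
Start: joints at [1.192, 0.426, 0.074, 1.606, -0.034, 1.111, -0.067], TCP at [0.153, -0.657, 0.205] pointing down, gripper open.
Joint ranges: [-2.85, 2.85], [-0.5, 2.14], [-1.23, 1.37], [0.21, 2.46], [-1.02, 4.16], [0.16, 2.05], [-2.73, 2.73]. Speed limits (rad/s): [1.89, 1.89, 2.39, 2.39, 3.01, 3.01, 3.01].

### API

Orientations are given as a unit quaternion [w, x, y, z].
In Python, from bench import ctrl gives the robot as it stands. The module is installed in compiled form; this text tells all that it offers.
- The arm moves only by the tool drive_tool, never from a script. Its argument "motion" is a list of rows, each a list of 5 numbers: the closure, from 0 (fully open) to 1 (shut), then the shift along the tool's x, y, z in m, then the turn about the tool's z in degrees. In form: [[jaw, x, y, z, yaw], ...]. A call has 1 to 20 rows; each row is the pose to reach, as a shift and turn from the pose commanded when the call began, along the tool's axes at that moment; what a row does not reach only later rows make up. A row lasts 1/10 s, in which the tool goes at most 50 mm and 8.59 degrees, less where a joint would pass 70% of its speed; a pose out of reach is approached as far as the arm can. A call with a gripper value outside its range is refused whole. The fingers move at their own pace and stop on an object; the grip force is fixed at half the most. Time passes only in rows, so rows that repeat a pose let the fingers close. It gives the time, the measured TCP pose, the force, the opening and the grip force at its end, in the units of the state.
- ctrl.get_state(): the state, without advancing time (a new reading comes with each control period).
- ctrl.snapshot(name): name is "scene" or "side" or "wrist"; returns a dict with "image" (420x560x3 uint8, red, green, blue), "z_map" (420x560 float32, m along the optical axis (not along the pixel's ray), 0 where there is no reading), "fx", "fy", "cx", "cy" (pixels), "extrinsics" (4x4, takes a point from world to camera coordinates). Camera axes: x right, y down, z forward; pixel columns grow to the right and rows downward; lengths in m; the calibration is good to about 2 mm. A picture is of the moment at which its call begins.
- ctrl.job_done(): hands the job in; it is judged then, once.
Trained networks look in the newest picture that a camera, given by its name, has taken for a name from the list of things; names that differ only in an ending like _2 or _b are one class to them, and where a whole thing is asked for, a point or a joint stands for the part that bears it (a point fixed in the world has none). Each returns a list of dicts, best first, with "conf" (0 to 1); they miss things now and then, are a little off and sometimes report something else, mostly with a low value. They report only what shows in the picture. A call takes as long as a camera call. They do not tell look-alikes from the thing itself.
- ctrl.outline_of(camera, label): "pixels" (420x560 bool, what is visible of it).
- ctrl.place_of(camera, label): "xyz" ([x, y, z] in m, in world coordinates, good to about 4 mm: a listed point, or the origin of a listed thing).
The state is a dict: "clock": time; "joints": joint angles; "qd": joint speeds; "tau": joint torques, N m; "eef_pos": TCP position; "ee_rot": TCP orientation; "wrist_force": force on the tool from outside, world axes, zero at the start; "moment": the same for the moment, N m; "grip_width": finger opening in m; "finger_force": force on a finger pad.
Only numpy, scipy, OpenCV 4.12 (cv2) and the standard library are available. Lean on these libraries where they do the work, as an engineer would, in place of code of your own. Each camera call takes 0.05 s, during which the arm holds its last target. There are 200 camera calls.

## Working session

There is one attempt and no reset: what is moved stays moved. The work goes in short steps, Python scripts to look and compute and a tool call to move; the robot and the scene stay as the last step left them, time stands still between calls to the robot, and variables do not carry over. Pictures are saved under pics/ and viewed, at most 10 in all, crops included, and the job is handed in when it is done.

Besides the shell and the picture viewer there is one more tool, called by a JSON object that holds its "name" and its "arguments", one argument or row to a line. drive_tool: Moves the arm, as the interface text tells. Its arguments: {"type":"object","properties":{"motion":{"type":"array","items":{"type":"array","items":{"type":"number"}}}},"required":["motion"]}

```bash
mkdir -p pics; cat > h.py <<'E'
from bench import ctrl
import numpy as np, cv2
def snap(c):
    return ctrl.snapshot(c)
def pts(s):
    z=s["z_map"]; v,u=np.mgrid[:420,:560]
    P=np.stack([(u-s["cx"])/s["fx"]*z,(v-s["cy"])/s["fy"]*z,z],-1)
    E=np.array(s["extrinsics"]); return (P-E[:3,3])@E[:3,:3]
def save(s,n): cv2.imwrite(f"pics/{n}.png",cv2.cvtColor(s["image"],cv2.COLOR_RGB2BGR))
E
python3 - <<'E'
from h import *
S={c:snap(c) for c in("scene","side")}
cv2.imwrite("pics/a.png",cv2.resize(cv2.cvtColor(np.vstack([S[c]["image"] for c in S]),cv2.COLOR_RGB2BGR),None,fx=.71,fy=.71))
for c in S:
  for l in("tunnel","carriage","pin","hook_grip","hook_seat","case","jar","pod"):
    print(c,l,[(np.round(d["xyz"],3).tolist(),round(d["conf"],2)) for d in ctrl.place_of(c,l)])
st=ctrl.get_state();print(st["clock"],st["eef_pos"],st["ee_rot"],st["wrist_force"])
E
```

```text
scene tunnel [([0.737, -0.021, 0.002], 0.63)]
scene carriage []
scene pin [([0.66, -0.04, 0.029], 0.77)]
scene hook_grip [([0.447, -0.243, 0.029], 0.85), ([0.342, -0.338, 0.018], 0.78), ([0.371, -0.142, 0.031], 0.72), ([0.246, -0.263, 0.023], 0.69)]
scene hook_seat [([0.503, -0.244, 0.005], 0.92), ([0.214, -0.288, 0.006], 0.84), ([0.379, -0.367, 0.002], 0.66), ([0.321, -0.117, 0.009], 0.58), ([0.659, -0.389, -0.0], 0.4)]
scene case [([0.45, 0.239, -0.001], 0.95), ([0.658, -0.041, 0.03], 0.57), ([0.662, -0.39, -0.0], 0.31)]
scene jar [([0.66, -0.388, -0.0], 0.81), ([0.739, -0.02, 0.0], 0.27)]
scene pod []
side tunnel [([0.738, -0.02, -0.001], 0.6)]
side carriage [([0.658, -0.039, -0.006], 0.72), ([0.508, -0.247, 0.009], 0.64), ([0.448, 0.236, 0.002], 0.2)]
side pin [([0.661, -0.04, 0.028], 0.86)]
side hook_grip [([0.449, -0.242, 0.03], 0.96), ([0.246, -0.257, 0.021], 0.85), ([0.35, -0.34, 0.02], 0.71), ([0.371, -0.144, 0.027], 0.64)]
side hook_seat [([0.507, -0.25, 0.005], 0.98), ([0.212, -0.285, 0.002], 0.87), ([0.318, -0.119, 0.004], 0.8), ([0.379, -0.367, 0.006], 0.74)]
side case []
side jar [([0.657, -0.386, -0.003], 0.77)]
side pod [([0.623, 0.373, 0.0], 0.91)]
0.9 [ 0.15307462 -0.65737172  0.20546349] [-2.93493527e-05  9.93464367e-01  1.14142675e-01  1.17186302e-05] [0.49839082 0.3596525  0.58402836]
```

View pics/a.png

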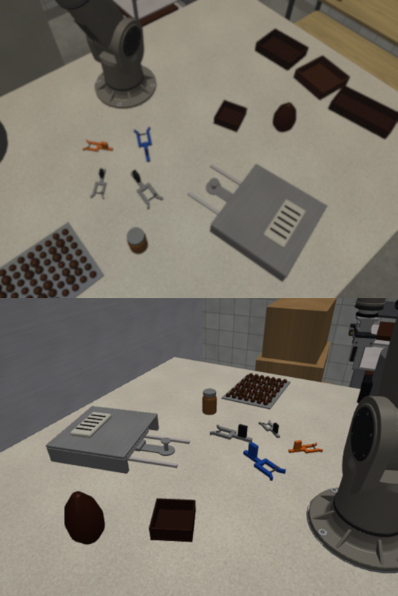

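The scene view shows the two grey hooks at (100,183) and (147,190). The right one, with its grip at (137,175), is the larger and is my target. The blue and orange ones are look-alikes. The tunnel's pin is at (213,186), the case at (230,115), the pod at (285,117) and the jar at (137,240). Next I'll measure the yaws from depth.

```bash
python3 - <<'E'
from h import *
def ang(Q):
    r=cv2.minAreaRect(Q[:,:2].astype(np.float32)*1000); b=cv2.boxPoints(r); return np.round(r[0]),np.round(r[1]),round(r[2],1)
for c in("scene","side"):
    s=snap(c);P=pts(s);ok=s["z_map"]>0
    X=P[...,0];Y=P[...,1];Z=P[...,2]
    m=ok&(abs(Z-.07)<.004)&(X>.6)&(abs(Y)<.35)
    m=cv2.morphologyEx(m.astype(np.uint8),cv2.MORPH_OPEN,np.ones((5,5)))>0
    print(c,"tunnel",m.sum(),ang(P[m]))
    h=ok&(np.hypot(X-.48,Y+.245)<.11)&(Z>.006)&(Z<.075)
    n,L,st,_=cv2.connectedComponentsWithStats(h.astype(np.uint8)); k=1+st[1:,4].argmax(); h=L==k
    Q=P[h]; print("hook",h.sum(),ang(Q),Z[h].max())
    lo=Q[Q[:,2]<.02]; print(" plate",ang(lo))
    t=Q[Q[:,2]>.054]; print(" griptop",len(t),t.mean(0).round(4),ang(t) if len(t)>5 else"")
    p=ok&(np.hypot(X-.66,Y+.04)<.03)&(Z>.045)&(Z<.058); print(" pinhead",p.sum(),P[p].mean(0).round(4),ang(P[p]))
E
```

```text
scene tunnel 6820 (array([882.,  16.]), array([288., 301.]), 13.7)
hook 630 (array([ 495., -244.]), array([ 70., 163.]), 86.5) 0.06612207778787059
 plate (array([ 495., -244.]), array([ 70., 163.]), 86.5)
 griptop 77 [ 0.4519 -0.2449  0.06  ] (array([ 452., -244.]), array([16., 34.]), 87.4)
 pinhead 132 [ 0.66   -0.0406  0.0516] (array([659., -41.]), array([33., 35.]), 63.6)
side tunnel 5627 (array([882.,  16.]), array([292., 303.]), 13.9)
hook 686 (array([ 492., -247.]), array([ 74., 163.]), 87.1) 0.06355663617458568
 plate (array([ 492., -247.]), array([ 74., 163.]), 87.1)
 griptop 69 [ 0.4492 -0.2416  0.0594] (array([ 450., -243.]), array([34., 22.]), 2.6)
 pinhead 107 [ 0.6576 -0.0379  0.0516] (array([660., -41.]), array([33., 35.]), 33.1)
```

{"name": "drive_tool", "arguments": {
  "motion": [
    [0.3, 0.383, -0.335, 0.08, 16.3],
    [0.3, 0.383, -0.335, 0.08, 16.3],
    [0.3, 0.383, -0.335, 0.08, 16.3],
    [0.3, 0.383, -0.335, 0.08, 16.3],
    [0.3, 0.383, -0.335, 0.08, 16.3],
    [0.3, 0.383, -0.335, 0.08, 16.3],
    [0.3, 0.383, -0.335, 0.08, 16.3],
    [0.3, 0.383, -0.335, 0.08, 16.3],
    [0.3, 0.383, -0.335, 0.08, 16.3],
    [0.3, 0.383, -0.335, 0.08, 16.3],
    [0.3, 0.383, -0.335, 0.08, 16.3],
    [0.3, 0.383, -0.335, 0.08, 16.3],
    [0.3, 0.383, -0.335, 0.08, 16.3],
    [0.3, 0.383, -0.335, 0.08, 16.3],
    [0.3, 0.383, -0.335, 0.08, 16.3],
    [0.3, 0.383, -0.335, 0.08, 16.3]
  ]
}}

```text
clock: 2.6
eef_pos: [0.4497, -0.2451, 0.1257]
ee_rot: [0.0, 1.0, -0.029, 0.0]
wrist_force: [-0.7, 0.6, 0.5]
grip_width: 0.0656
finger_force: 0.0
```

```bash
python3 - <<'E'
from h import *
s=snap("wrist");save(s,"w1");P=pts(s);ok=s["z_map"]>0
X,Y,Z=P[...,0],P[...,1],P[...,2]
print([(np.round(d["xyz"],3),d["conf"]) for l in("hook_grip","hook_seat") for d in ctrl.place_of("wrist",l)])
h=ok&(np.hypot(X-.45,Y+.2435)<.03)&(Z>.054)&(Z<.068); print(h.sum(),P[h].mean(0) if h.any() else "", cv2.minAreaRect(P[h][:,:2].astype(np.float32)*1000) if h.any() else "")
h=ok&(np.hypot(X-.48,Y+.245)<.11)&(Z>.006)&(Z<.02);print(cv2.minAreaRect(P[h][:,:2].astype(np.float32)*1000) if h.any() else "")
E
```

```text
[(array([ 0.45 , -0.246,  0.028]), 0.95), (array([ 0.246, -0.26 ,  0.022]), 0.84), (array([ 0.21 , -0.287,  0.003]), 0.93), (array([ 0.504, -0.25 ,  0.004]), 0.7), (array([ 0.378, -0.365,  0.004]), 0.68)]
726 [ 0.45005419 -0.24517379  0.06152128] ((448.80670166015625, -244.9416961669922), (15.664336204528809, 33.938751220703125), 87.10916137695312)
((490.97357177734375, -247.79620361328125), (70.10076141357422, 164.4869842529297), 88.29064178466797)
```

View pics/w1.png

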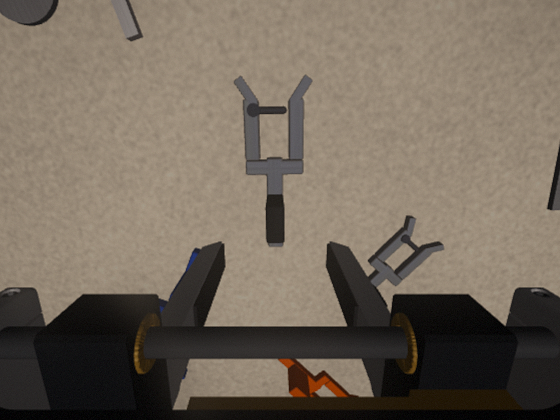

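The wrist picture shows the grip at (275,218), midway between the fingers, with the hook's mouth pointing ahead and the latch at (268,110). I'll go down and close.

{"name": "drive_tool", "arguments": {
  "motion": [
    [0.3, 0, 0, 0.04, 0],
    [0.3, 0, 0, 0.08, 0],
    [0.3, 0, 0, 0.1, 0],
    [0.3, 0, 0, 0.112, 0],
    [0.3, 0, 0, 0.112, 0],
    [1, 0, 0, 0.112, 0],
    [1, 0, 0, 0.112, 0],
    [1, 0, 0, 0.112, 0],
    [1, 0, 0, 0.112, 0],
    [1, 0, 0, 0.112, 0],
    [1, 0, 0, 0.112, 0],
    [1, 0, 0, 0.112, 0],
    [1, 0, 0, 0.112, 0]
  ]
}}

```text
clock: 4.05
eef_pos: [0.4501, -0.2443, 0.0136]
ee_rot: [0.0, 1.0, -0.028, 0.0]
wrist_force: [0.1, 0.5, 3.1]
grip_width: 0.016
finger_force: 30.0
```

{"name": "drive_tool", "arguments": {
  "motion": [
    [1, 0, 0, -0.03, 0],
    [1, 0, 0, -0.06, 0],
    [1, 0, 0, -0.08, 0],
    [1, 0.01, -0.03, -0.08, -3],
    [1, 0.02, -0.06, -0.08, -6],
    [1, 0.03, -0.09, -0.08, -9],
    [1, 0.035, -0.12, -0.08, -12],
    [1, 0.04, -0.15, -0.08, -15],
    [1, 0.044, -0.168, -0.08, -17],
    [1, 0.044, -0.168, -0.08, -17],
    [1, 0.044, -0.168, -0.08, -17]
  ]
}}

```text
clock: 5.15
eef_pos: [0.5031, -0.0793, 0.0932]
ee_rot: [0.0, 0.993, 0.12, -0.0]
wrist_force: [-0.2, -0.9, -5.1]
grip_width: 0.016
finger_force: 30.0
```

```bash
python3 - <<'E'
from h import *
st=ctrl.get_state();print(st["eef_pos"],st["ee_rot"],st["wrist_force"],st["moment"])
u=np.array([np.cos(np.radians(13.8)),np.sin(np.radians(13.8))]);v=np.array([-u[1],u[0]])
O=np.array([.741,-.0188])
for c in("side","wrist","scene"):
    s=snap(c);save(s,"b_"+c);P=pts(s);ok=s["z_map"]>0
    print(c,[(l,np.round(d["xyz"],4).tolist(),round(d["conf"],2)) for l in("hook_grip","hook_seat","pin") for d in ctrl.place_of(c,l)[:1]])
    A=(P[...,:2]-O)@u;B=(P[...,:2]-O)@v;Z=P[...,2]
    # rails
    m=ok&(A<-.02)&(A>-.2)&(abs(B)>.045)&(abs(B)<.12)&(Z>.006)&(Z<.05)
    if m.sum()>10: print(" rails A",A[m].min().round(3),"B",np.percentile(abs(B[m]),[5,50,95]).round(3),"Z",np.percentile(Z[m],[50,98]).round(3))
    p=ok&(np.hypot(A+.084,B)<.025)&(Z>.046)&(Z<.057)
    if p.sum()>10: print(" head",p.sum(),cv2.minEnclosingCircle(np.c_[A[p],B[p]].astype(np.float32)*1000), Z[p].mean())
    t=np.array(st["eef_pos"][:2]); a=(P[...,:2]-t)@u; b=(P[...,:2]-t)@v
    h=ok&(a>.045)&(a<.13)&(abs(b)<.042)&(Z>.07)&(Z<.13)
    if h.sum()>20:
        print(" plate",h.sum(),"a",a[h].min().round(3),a[h].max().round(3),"b",b[h].min().round(3),b[h].max().round(3),"z fit",np.polyfit(a[h],Z[h],1).round(3), cv2.minAreaRect(np.c_[a[h],b[h]].astype(np.float32)*1000))
E
```

```text
[ 0.50310189 -0.07929337  0.09319206] [ 2.32559031e-05  9.92763448e-01  1.20085645e-01 -4.17020200e-04] [-0.2316394  -0.87381709 -5.07477603] [-0.10149686  0.23317443 -0.01006413]
side [('hook_grip', [0.3718, -0.1422, 0.0278], 0.94), ('hook_seat', [0.3792, -0.3662, 0.0096], 0.87), ('pin', [0.6544, -0.04, 0.0292], 0.76)]
 rails A -0.15 B [0.068 0.074 0.081] Z [0.01  0.012]
 head 105 ((-84.02047729492188, -0.12151066958904266), 18.37725257873535) 0.05181808119306522
 plate 466 a 0.045 0.126 b -0.035 0.036 z fit [-0.022  0.092] ((84.99030303955078, -0.8975791931152344), (79.79817962646484, 70.39193725585938), 2.0384740829467773)
wrist [('hook_grip', [0.3669, -0.1439, 0.0309], 0.95), ('hook_seat', [0.3811, -0.3667, 0.0007], 0.79), ('pin', [0.6596, -0.0413, 0.028], 0.63)]
 rails A -0.151 B [0.068 0.074 0.081] Z [0.011 0.012]
 head 1253 ((-88.45985412597656, -1.105499267578125), 17.791000366210938) 0.052617866899612245
 plate 7612 a 0.045 0.123 b -0.037 0.034 z fit [0.004 0.093] ((84.03312683105469, -0.9048004150390625), (70.82454681396484, 78.09046936035156), 89.67132568359375)
scene [('hook_grip', [0.5009, -0.0801, 0.1121], 0.97), ('hook_seat', [0.3192, -0.1194, 0.0067], 0.85), ('pin', [0.6585, -0.0385, 0.027], 0.87)]
 rails A -0.193 B [0.067 0.075 0.082] Z [0.009 0.015]
 head 130 ((-84.65975952148438, -1.0323054790496826), 18.814241409301758) 0.051516215876673536
 plate 440 a 0.045 0.124 b -0.036 0.036 z fit [-0.018  0.093] ((84.72444152832031, 0.44898223876953125), (71.92572784423828, 79.30778503417969), 89.79290008544922)
```

View pics/b_side.png

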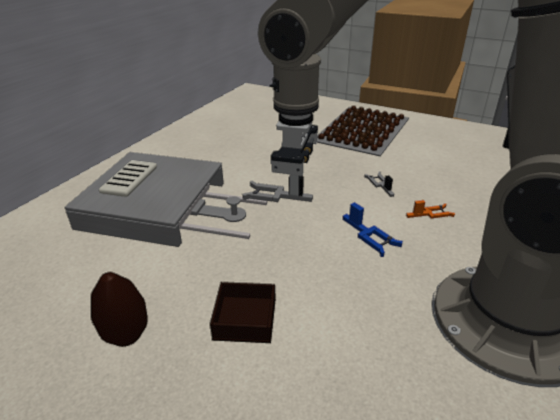

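Side view: the hook is held level, at about (275,192) px, facing the pin at (235,205), and the rails lie outside it. I'll lower it to the midway height and advance.

{"name": "drive_tool", "arguments": {
  "motion": [
    [1, 0, -0.0015, 0.025, 0],
    [1, 0, -0.0015, 0.05, 0],
    [1, 0, -0.0015, 0.06, 0],
    [1, 0, -0.0015, 0.06, 0],
    [1, 0.01, -0.0015, 0.06, 0],
    [1, 0.02, -0.0015, 0.06, 0],
    [1, 0.03, -0.0015, 0.06, 0],
    [1, 0.04, -0.0015, 0.06, 0],
    [1, 0.045, -0.0015, 0.06, 0],
    [1, 0.045, -0.0015, 0.06, 0]
  ]
}}

```text
clock: 6.75
eef_pos: [0.5476, -0.0664, 0.0335]
ee_rot: [-0.0, 0.993, 0.12, 0.0]
wrist_force: [0.3, -0.1, -4.3]
grip_width: 0.0157
finger_force: 30.0
```

```bash
python3 - <<'E'
from h import *
s=snap("wrist");t=snap("side")
cv2.imwrite("pics/c.png",cv2.cvtColor(np.hstack([s["image"][:300,130:430],cv2.resize(t["image"][150:250,170:330],None,fx=3,fy=3)]),cv2.COLOR_RGB2BGR))
print(ctrl.get_state()["eef_pos"],ctrl.get_state()["wrist_force"])
E
```

```text
[ 0.54646615 -0.06676495  0.03336708] [-0.95969108 -0.22840855 -4.41281094]
```

View pics/c.png

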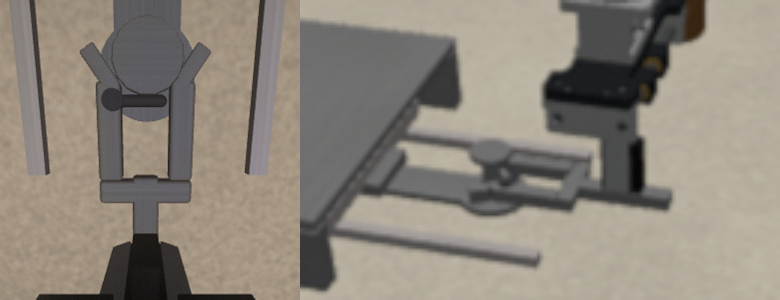

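The wrist crop shows the pin's head at (148,55), centred over the fork mouth. The side crop shows the plate between the head and the tongue. I'll push on.

{"name": "drive_tool", "arguments": {
  "motion": [
    [1, 0.005, 0, 0, 0],
    [1, 0.01, 0, 0, 0],
    [1, 0.015, 0, 0, 0],
    [1, 0.02, 0, 0, 0],
    [1, 0.025, 0, 0, 0],
    [1, 0.03, 0, 0, 0],
    [1, 0.035, 0, 0, 0],
    [1, 0.04, 0, 0, 0]
  ]
}}

```text
clock: 7.65
eef_pos: [0.5859, -0.0572, 0.0335]
ee_rot: [-0.0, 0.993, 0.12, -0.0]
wrist_force: [-7.1, -1.7, -1.5]
grip_width: 0.0159
finger_force: 30.0
```

{"name": "drive_tool", "arguments": {
  "motion": [
    [1, 0.004, 0, 0, 0],
    [1, 0.008, 0, 0, 0],
    [1, 0.012, 0, 0, 0],
    [1, 0.015, 0, 0, 0]
  ]
}}

```text
clock: 8.05
eef_pos: [0.5972, -0.0545, 0.0323]
ee_rot: [0.0, 0.993, 0.12, -0.003]
wrist_force: [-15.3, -3.0, -3.1]
grip_width: 0.0158
finger_force: 30.0
```

```bash
cat > l.py <<'E'
from h import *
s=snap("wrist");P=pts(s);ok=s["z_map"]>0
st=ctrl.get_state()
u=np.array([np.cos(np.radians(13.8)),np.sin(np.radians(13.8))]);v=np.array([-u[1],u[0]]);O=np.array([.741,-.0188])
A=(P[...,:2]-O)@u;B=(P[...,:2]-O)@v
p=ok&(A<.01)&(abs(B)<.025)&(P[...,2]>.0475)&(P[...,2]<.057)&(A>(st["eef_pos"][:2]-O)@u+.03)
g=(st["eef_pos"][:2]-O)@u
c=cv2.minEnclosingCircle(np.c_[A[p],B[p]].astype(np.float32)*1000) if p.any() else 0
print("tcpA",g.round(4),"head",p.sum(),c,"gap",c and c[0][0]-g*1000,st["wrist_force"].round(1))
E
python3 l.py
```

```text
tcpA -0.1477 head 4176 ((-54.83587646484375, -1.0561549663543701), 17.972209930419922) gap 92.89054610210869 [-12.3   0.1  -4.8]
```

The carriage is at the buffer and the latch is starting to yield. I'll continue.

{"name": "drive_tool", "arguments": {
  "motion": [
    [1, 0.004, 0, 0, 0],
    [1, 0.008, 0, 0, 0],
    [1, 0.012, 0, 0, 0],
    [1, 0.016, 0, 0, 0],
    [1, 0.02, 0, 0, 0],
    [1, 0.02, 0, 0, 0]
  ]
}}

```text
clock: 8.7
eef_pos: [0.6185, -0.0472, 0.0326]
ee_rot: [-0.001, 0.993, 0.121, -0.001]
wrist_force: [-4.2, 8.1, -7.7]
grip_width: 0.0159
finger_force: 30.4
```

```bash
python3 l.py
```

```text
tcpA -0.1256 head 3670 ((-54.96989822387695, -1.1849998235702515), 17.92957305908203) gap 70.58293816696518 [-3.2  8.2 -8.7]
```

{"name": "drive_tool", "arguments": {
  "motion": [
    [1, 0.003, 0, 0, 0],
    [1, 0.006, 0, 0, 0],
    [1, 0.009, 0, 0, 0],
    [1, 0.011, 0, 0, 0],
    [1, 0.011, 0, 0, 0]
  ]
}}

```text
clock: 9.25
eef_pos: [0.6308, -0.0463, 0.0335]
ee_rot: [0.0, 0.993, 0.12, 0.0]
wrist_force: [-0.1, -0.3, -5.2]
grip_width: 0.0161
finger_force: 30.0
```

```bash
python3 l.py
```

```text
tcpA -0.1139 head 3395 ((-54.86605453491211, -1.1253830194473267), 17.967622756958008) gap 58.997041967180195 [-0.9  0.4 -4.8]
```

The force dropped to about 0, so the latch has probably flipped. I'll press gently to confirm the pin is home, then look.

{"name": "drive_tool", "arguments": {
  "motion": [
    [1, 0.0015, 0, 0, 0],
    [1, 0.003, 0, 0, 0],
    [1, 0.003, 0, 0, 0]
  ]
}}

```text
clock: 9.6
eef_pos: [0.6328, -0.0458, 0.0334]
ee_rot: [0.0, 0.993, 0.12, -0.0]
wrist_force: [-3.2, -0.7, -2.7]
grip_width: 0.0161
finger_force: 30.0
```

```bash
python3 l.py; python3 - <<'E'
from h import *
s=snap("wrist");t=snap("side")
cv2.imwrite("pics/d.png",cv2.cvtColor(np.hstack([s["image"][:300,130:430],cv2.resize(t["image"][150:250,170:330],None,fx=3,fy=3)]),cv2.COLOR_RGB2BGR))
E
```

```text
tcpA -0.1115 head 3384 ((-54.94122314453125, -0.9262527823448181), 17.9282283782959) gap 56.55270427713248 [-2.9 -1.  -2.2]
```

View pics/d.png

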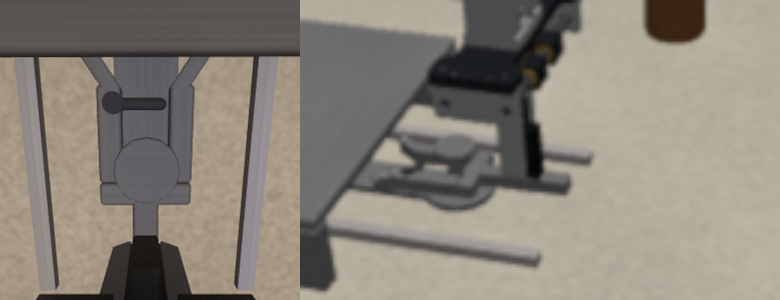

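The latch bar lies across the slot again at (135,103), and the pin's head is at the slot's end at (147,170). It is latched and home, so I'll draw it out.

{"name": "drive_tool", "arguments": {
  "motion": [
    [1, -0.006, 0, 0, 0],
    [1, -0.014, 0, 0, 0],
    [1, -0.02, 0, 0, 0],
    [1, -0.025, 0, 0, 0],
    [1, -0.03, 0, 0, 0],
    [1, -0.038, 0, 0, 0],
    [1, -0.046, 0, 0, 0],
    [1, -0.055, 0, 0, 0],
    [1, -0.064, 0, 0, 0],
    [1, -0.073, 0, 0, 0],
    [1, -0.082, 0, 0, 0],
    [1, -0.091, 0, 0, 0],
    [1, -0.1, 0, 0, 0],
    [1, -0.109, 0, 0, 0],
    [1, -0.118, 0, 0, 0],
    [1, -0.127, 0, 0, 0],
    [1, -0.135, 0, 0, 0],
    [1, -0.143, 0, 0, 0],
    [1, -0.15, 0, 0, 0],
    [1, -0.155, 0, 0, 0]
  ]
}}

```text
clock: 11.75
eef_pos: [0.4819, -0.0826, 0.0335]
ee_rot: [-0.0, 0.993, 0.12, -0.0]
wrist_force: [1.3, 0.3, -4.9]
grip_width: 0.0163
finger_force: 30.0
```

```bash
cat > m.py <<'E'
from h import *
import subprocess
u=np.array([np.cos(np.radians(13.8)),np.sin(np.radians(13.8))]);v=np.array([-u[1],u[0]]);O=np.array([.741,-.0188])
for c in("scene","side"):
    s=snap(c);save(s,"e_"+c);P=pts(s);ok=s["z_map"]>0
    print(c,[(l,np.round((np.array(d["xyz"][:2])-O)@u,4),np.round(d["xyz"][2],3),d["conf"]) for l in("pin","carriage","hook_seat","hook_grip") for d in ctrl.place_of(c,l)[:1]])
    A=(P[...,:2]-O)@u;B=(P[...,:2]-O)@v;Z=P[...,2]
    for b0 in(-.06,0,.06):
        m=ok&(abs(B-b0)<.02)&(abs(Z-.042)<.004)&(A<.05)&(A>-.1); print(b0,m.sum(),np.percentile(A[m],[2,98]).round(4) if m.any() else "")
E
python3 l.py; python3 m.py
```

```text
tcpA -0.2676 head 3821 ((-185.26828002929688, -1.4186519384384155), 17.837507247924805) gap 82.2836126670577 [-1.6  0.5 -5.3]
scene [('pin', np.float64(-0.1862), np.float64(0.027), 0.71), ('carriage', np.float64(-0.181), np.float64(0.002), 0.64), ('hook_seat', np.float64(-0.5782), np.float64(0.005), 0.74), ('hook_grip', np.float64(-0.5405), np.float64(0.024), 0.77)]
-0.06 229 [-0.0669 -0.0192]
0 220 [-0.0673 -0.0191]
0.06 192 [-0.0678 -0.0187]
side [('pin', np.float64(-0.1878), np.float64(0.027), 0.68), ('carriage', np.float64(-0.1811), np.float64(-0.005), 0.68), ('hook_seat', np.float64(-0.4363), np.float64(0.002), 0.97), ('hook_grip', np.float64(-0.2691), np.float64(0.049), 0.87)]
-0.06 193 [-0.0681  0.0138]
0 212 [-0.0684  0.0129]
0.06 240 [-0.0682  0.0128]
```

View pics/e_side.png

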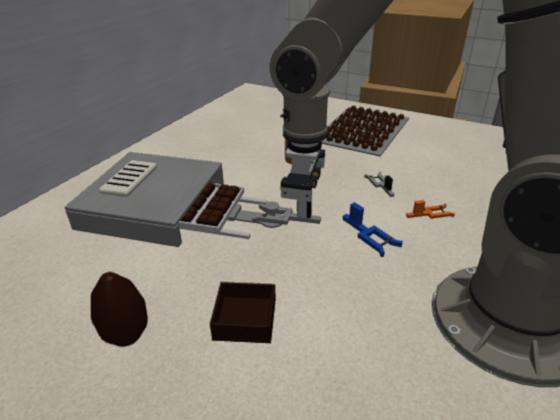

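The side view shows the front row at (220,205), fully out, with a gap to the second row and about 17 mm clear of the mouth. The hook is still on the pin at (270,208). I'll lower it onto the tongue with the tension eased, release and retreat.

{"name": "drive_tool", "arguments": {
  "motion": [
    [1, 0.004, 0, 0.003, 0],
    [1, 0.008, 0, 0.006, 0],
    [1, 0.008, 0, 0.009, 0],
    [1, 0.008, 0, 0.009, 0],
    [0.8, 0.008, 0, 0.009, 0],
    [0.7, 0.008, 0, 0.009, 0],
    [0.6, 0.008, 0, 0.009, 0],
    [0.5, 0.008, 0, 0.009, 0],
    [0.5, 0.008, 0, 0.009, 0],
    [0.5, 0.008, 0, 0, 0],
    [0.5, 0.008, 0, -0.02, 0],
    [0.5, 0.008, 0, -0.05, 0],
    [0.5, 0.008, 0, -0.09, 0],
    [0.5, 0.008, 0, -0.13, 0],
    [0.5, 0.008, 0, -0.17, 0],
    [0.5, 0.008, 0, -0.2, 0],
    [0.5, 0.008, 0, -0.2, 0]
  ]
}}

```text
clock: 14.0
eef_pos: [0.4922, -0.0807, 0.2382]
ee_rot: [0.001, 0.993, 0.12, 0.003]
wrist_force: [0.2, 0.1, -0.8]
grip_width: 0.047
finger_force: 0.0
```

```bash
python3 m.py; python3 - <<'E'
from h import *
s=snap("wrist");t=snap("side")
cv2.imwrite("pics/f.png",cv2.cvtColor(np.hstack([s["image"][:300,130:430],cv2.resize(t["image"][150:250,170:330],None,fx=3,fy=3)]),cv2.COLOR_RGB2BGR))
for c,l in(("side","pod"),("side","jar"),("scene","case"),("scene","jar")):
    snap(c) ;print(l,[np.round(d["xyz"],3) for d in ctrl.place_of(c,l)[:1]])
E
```

```text
scene [('pin', np.float64(-0.1832), np.float64(0.023), 0.65), ('hook_seat', np.float64(-0.438), np.float64(0.002), 0.73), ('hook_grip', np.float64(-0.5381), np.float64(0.022), 0.9)]
-0.06 215 [-0.0673 -0.0197]
0 218 [-0.0672 -0.0185]
0.06 197 [-0.0678 -0.018 ]
side [('pin', np.float64(-0.1885), np.float64(0.026), 0.76), ('carriage', np.float64(-0.1855), np.float64(-0.004), 0.91), ('hook_seat', np.float64(-0.436), np.float64(0.009), 0.85), ('hook_grip', np.float64(-0.2619), np.float64(0.037), 0.94)]
-0.06 189 [-0.0672  0.0138]
0 236 [-0.0687  0.0135]
0.06 242 [-0.0675  0.0126]
pod [array([ 0.623,  0.374, -0.003])]
jar [array([ 0.659, -0.386,  0.002])]
case [array([ 0.447,  0.239, -0.   ])]
jar [array([ 0.663, -0.386, -0.001])]
```

View pics/f.png

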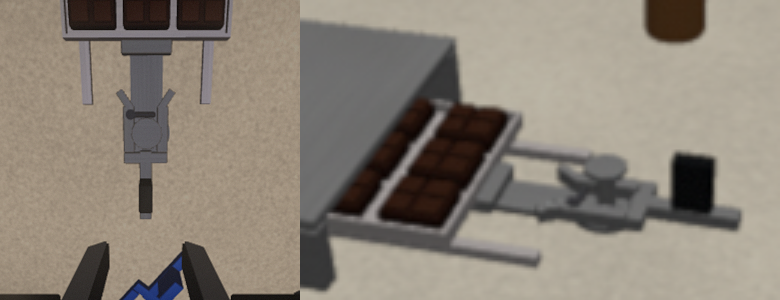

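The hook lies on the tongue with the pin's head at (147,135) inside the shut latch at (140,113). The front row is clear, and the case, jar and pod haven't moved.

```bash
python3 -c "
from bench import ctrl
print(ctrl.job_done())"
```

```text
the job is handed in; nothing more can be done
None
```

The job is handed in: the hook is latched on the pin and released, the front row of bars is about 17 mm clear of the tunnel's mouth, and the case, jar and pod are where they were.

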